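Fit the beater rotor on the charcoal sample mill

TASK

Get the sample mill ready: slide its yellow safety guard fully aside, to its stop, and leave it open. Then set the beater rotor (orange grip up) on the square drive that the guard was covering and push it down until the drive's spring balls click into the rotor's groove and the rotor sits fully home on the deck, then let go. Do not knock the two sample tubs beside the mill about.

Things in the scene. Friction and masses are not known exactly. Their poses are not given: they have to be found in the camera images.
- mill: Fixed charcoal sample mill: white motor base, 170 mm (its x) by 280 mm (its y), flat grey metal deck 60 mm above the table. Blue control panel on its -x side. Origin: centre of its underside; z up. The square drive stands on the deck at mill (0, +55 mm).
- drive_seat (a point): Point on the deck, 60 mm above the table, at the axis of the mill's square drive; axes as the mill's. The fixed upright steel drive is 28 mm square, sides along the mill's x and y, 36 mm tall: straight for 30 mm, then tapering to 18 mm square at its top. Hidden under the guard while that is closed.
- drive_top (a point): Centre of the top of the square drive, 36 mm above the deck.
- ball_near (a joint): Brass spring ball (9 mm radius) in the drive's -x face, standing out 3.5 mm, 18 mm above the deck. 0 = fully out; grows in metres as it is pressed in (at most 0.0045). The lower part of the rotor's bore presses it in 1 to 2 mm; it comes out again when it clicks into the groove at full depth.
- ball_far (a joint): The same spring ball in the opposite, +x face of the drive, with the same values.
- guard (a joint): Yellow safety guard on the mill: a bridge over the drive, sliding along the mill's -y on a rail. 0 = closed over the drive, 0.11 m = fully open at its stop; it may start up to 20 mm open. It slides with about 2.5 N and stays where it is left. While closed the drive cannot be reached.
- guard_grip (a point): On the axis of the guard's black upright tab, 130 mm above the table, moving with the guard. The tab is 44 mm along the mill's x, 12 mm thick along the mill's y, and stands from 108 to 148 mm above the table on the guard's yellow top plate, 94 mm (x) by 70 mm (y).
- rotor: Loose beater rotor, 0.3 to 0.5 kg, upright on the table. Origin: centre of its underside, z up. Steel hub 52 mm square, 50 mm tall, with a dark beater bar in the middle of each side (out to 40 mm from the axis). A 30 mm square bore, sides along its x and y, goes 40 mm up from below; a groove for the balls runs all round it 18 mm up. All four quarter turns fit.
- rotor_grip (a point): On the rotor's axis, 74 mm above its underside, in its orange square grip: 30 by 30 mm, sides along the rotor's x and y, from 50 to 92 mm above the underside. The rotor does not drop home by its own weight: it rests on the balls about 22 mm too high, needs a push of roughly 5 to 15 N to pass them, and snaps down over the last 6 mm. Seated, its underside is on the deck.
- tub_a: Loose lidded sample tub with white lid, 84 mm across the lid, 70 mm tall; origin centre of underside. Bystander.
- tub_b: Loose lidded sample tub with blue lid, 84 mm across the lid, 70 mm tall; origin centre of underside. Bystander.

How it is judged:
On the way:
1. the safety guard is slid aside (value of joint guard above 0.095 m), for 0.2 s.
At the end, for the whole second after the job is handed in: The guard is open (more than 95 mm of its 110 mm travel); the rotor stands on the drive, upright within 0.08 rad, its underside less than 2.5 mm above the deck and its axis within 4 mm of the drive's; both spring balls are out in the groove (pressed in less than 1 mm); the rotor is at rest (value of joint guard above 0.095 m and z of rotor in the frame of drive_seat below 0.0025 m and horizontal distance between rotor and drive_seat below 0.004 m and angle between rotor's own z axis and vertical below 0.08 rad and value of joint each of ball_near, ball_far below 0.001 m and linear speed of rotor below 0.02 m/s); the robot touches nothing.
It fails at once if one of the two sample tubs is moved more than 30 mm (distance of any of tub_a, tub_b from where it was at the start of the episode above 0.03 m).
It also fails if it takes over 64 s, if anything falls off the work surface, if the arm or the gripper's body presses on something with over 40 N, if the wrist force passes 120 N, or if a joint passes its speed limit or range.

ROBOT

A 6-joint arm with a two-finger parallel gripper is mounted at the origin on the work surface. World frame = base frame: x ahead of the robot, y to its left, z up, the work surface at z = 0. Lengths are in m, angles in rad, forces in N, time in s.
With the tool pointing down it reaches from about 0.25 to 0.725 m from the base axis. Payload 4 kg.
Tool frame: the origin (TCP) lies midway between the tips of the shut fingers; the grasp point (between the pads) lies grip_point_offset behind it (grip_point_offset is the distance from the TCP to the grasp point, in m); z points along the fingers, y is the line along which they close (so a half turn about z gives the same grasp; the last joint's range is limited). The gripper opens to 85 mm and grips with 20 to 120 N. Pads are 22 mm wide; open, the fingers measure 114 mm over their backs; the gripper's body (76 mm by 85 mm) begins 54 mm behind the grasp point. The pads swing forward as they close: fully open they stand 13 mm farther back than shut.
Start: joints at [-1.289, 0.241, 0.005, 1.335, 0, 1.571], TCP at [0.139, -0.48, 0.203] pointing down, gripper open.
Joint ranges: [-2.72, 2.72], [-1.05, 1.87], [-1.09, 1.28], [-1.99, 2.15], [-1.42, 1.44], [-3.14, 3.14]. Speed limits (rad/s): [2.79, 2.79, 3.14, 3.14, 3.14, 3.14].

INTERFACE

Orientations are given as a unit quaternion [x, y, z, w].
In Python, from workcell import * gives the robot as it stands. The module is installed in compiled form; this text tells all that it offers.
- The arm moves only by the tool arm_command, never from a script. Its arguments are lists of equal length, an entry for each row: "slide": the shift along the tool's x, y, z in cm, a list of three; "spin": the turn about the tool's z in degrees. A call has exactly 5 rows; each row is the pose to reach, as a shift and turn from the pose commanded when the call began, along the tool's axes at that moment; what a row does not reach only later rows make up. A row lasts 1/8 s, in which the tool goes at most 62.5 mm and 10.7 degrees, less where a joint would pass 70% of its speed; a pose out of reach is approached as far as the arm can. A call with a gripper value outside its range is refused whole. "jaw" is the finger opening in cm, from 0 to 8.54, set as the call begins (left out, the last holds). The fingers move at their own pace and stop on an object; the grip force is fixed at half the most. Time passes only in rows, so rows that repeat a pose let the fingers close, or fill a call up. It gives the time, the measured TCP pose, the force, the opening and the grip force at its end, in the units of the state.
- get_obs(): the state, without advancing time (a new reading comes with each control period).
- camera(name): name is "scene" or "top" or "wrist"; returns a dict with "pixels" (384x512x3 uint8, red, green, blue), "range_z" (384x512 float32, m along the optical axis (not along the pixel's ray), 0 where there is no reading), "intrinsics" (3x3 intrinsics, pixels), "rvec" (rotation vector, rad) and "tvec" (3), from world to camera coordinates, as OpenCV has them. Camera axes: x right, y down, z forward; pixel columns grow to the right and rows downward; lengths in m; the calibration is good to about 2 mm. A picture is of the moment at which its call begins.
- job_done(): hands the job in; it is judged then, once.
Trained networks look in a picture, given as the dict that the camera call returned (one of the last four; its "shot" number tells which), for a name from the list of things; names that differ only in an ending like _2 or _b are one class to them, and where a whole thing is asked for, a point or a joint stands for the part that bears it (a point fixed in the world has none). Each returns a list of dicts, best first, with "confidence" (0 to 1); they miss things now and then, are a little off and sometimes report something else, mostly with a low value. They report only what shows in the picture. A call takes as long as a camera call.
- recognise(picture, thing): "centre" ([column, row] in pixels, amid what is visible of it).
- landmark_of(picture, thing): "centre" ([column, row] in pixels: a listed point, or the origin of a listed thing).
The state is a dict: "clock": time; "joint_pos": joint angles; "joint_vel": joint speeds; "tau": joint torques, N m; "eef_pos": TCP position; "tool_rot": TCP orientation; "ft_force": force on the tool from outside, world axes, zero at the start; "ft_torque": the same for the moment, N m; "grip_width": finger opening in m; "grasp_force": force on a finger pad.
Only numpy, scipy, OpenCV 4.12 (cv2) and the standard library are available. Lean on these libraries where they do the work, as an engineer would, in place of code of your own. Each camera call takes 0.05 s, during which the arm holds its last target. There are 200 camera calls.

## Working session

There is one attempt and no reset: what is moved stays moved. The work goes in short steps, Python scripts to look and compute and a tool call to move; the robot and the scene stay as the last step left them, time stands still between calls to the robot, and variables do not carry over. Pictures are saved under pics/ and viewed, at most 10 in all, crops included, and the job is handed in when it is done.

Besides the shell and the picture viewer there is one more tool, called after ">>>" as name(argument=value, ...), one argument or row to a line, values as JSON. arm_command: Moves the arm, as the interface text tells. Its arguments: {"type":"object","properties":{"slide":{"type":"array","items":{"type":"array","items":{"type":"number"}}},"spin":{"type":"array","items":{"type":"number"}},"jaw":{"type":"number"}},"required":["slide","spin"]}

```bash
mkdir -p pics; cat > h.py <<'E'
from workcell import *
import numpy as np, cv2
from scipy.spatial.transform import Rotation as R
def cam(n,save=None):
    p=camera(n)
    if save: cv2.imwrite('pics/'+save,p['pixels'][:,:,::-1])
    return p
def world(p,uv,z=None):
    K=np.array(p['intrinsics']);Rm=cv2.Rodrigues(np.array(p['rvec'],float))[0];t=np.array(p['tvec'],float).ravel()
    ray=Rm.T@np.linalg.inv(K)@np.array([uv[0],uv[1],1.]);c=-Rm.T@t
    if z is None:
        u,v=int(round(uv[0])),int(round(uv[1])); return c+ray*p['range_z'][v,u]
    return c+ray*(z-c[2])/ray[2]
def cloud(p):
    K=np.array(p['intrinsics']);Rm=cv2.Rodrigues(np.array(p['rvec'],float))[0];t=np.array(p['tvec'],float).ravel()
    v,u=np.mgrid[:384,:512];d=p['range_z']
    c=np.stack([u,v,np.ones_like(u)],-1)@np.linalg.inv(K).T*d[...,None]
    return (c-t)@Rm
E
python3 - <<'E'
from h import *
o=get_obs();print(o['clock'],o['eef_pos'],o['tool_rot'],R.from_quat(o['tool_rot']).as_matrix().round(3),o['ft_force'],grip_point_offset if 'grip_point_offset' in globals() else None)
for n in('top','scene'):
    p=cam(n,n+'0.png')
    for t,z in(('mill',0),('guard_grip',.13),('rotor',0),('rotor_grip',.074),('tub_a',0),('tub_b',0)):
        for d in landmark_of(p,t)[:3]: print(n,t,np.round(d['centre'],1),round(d['confidence'],2),world(p,d['centre'],z).round(4))
E
```

```text
0.0 [ 0.13885551 -0.4796368   0.20222282] [ 9.90088743e-01  1.40439454e-01 -1.37842702e-04 -1.01085090e-03] [[ 0.961  0.278 -0.001]
 [ 0.278 -0.961  0.002]
 [ 0.    -0.002 -1.   ]] [0.02328183 0.09677841 0.16031673] 0.0187
top mill [361.4 165.9] 0.77 [ 0.5849 -0.1374  0.    ]
top guard_grip [344.7 152.7] 0.67 [ 0.5811 -0.0715  0.13  ]
top rotor_grip [212.4 236.3] 0.9 [0.441  0.2057 0.074 ]
top tub_a [138.9 214. ] 0.83 [0.5118 0.3728 0.    ]
top tub_a [201.  164.7] 0.63 [0.6154 0.2291 0.    ]
top tub_a [344.6 153.3] 0.57 [ 0.6178 -0.1026  0.    ]
top tub_b [138.9 214. ] 0.83 [0.5118 0.3728 0.    ]
top tub_b [201.  164.7] 0.63 [0.6154 0.2291 0.    ]
top tub_b [344.6 153.3] 0.57 [ 0.6178 -0.1026  0.    ]
scene mill [300.  215.3] 0.26 [0.4496 0.1914 0.    ]
scene guard_grip [184.  167.3] 0.57 [ 0.5854 -0.0699  0.13  ]
scene guard_grip [281.2 263.8] 0.52 [0.6828 0.2705 0.13  ]
scene rotor [303.6 214.4] 0.9 [0.4413 0.1976 0.    ]
scene rotor_grip [307.1 193.9] 0.96 [0.4383 0.197  0.074 ]
scene tub_a [350.5 263. ] 0.92 [0.5097 0.3625 0.    ]
scene tub_a [278.7 266.4] 0.62 [0.6147 0.2301 0.    ]
scene tub_b [350.5 263. ] 0.92 [0.5097 0.3625 0.    ]
scene tub_b [278.7 266.4] 0.62 [0.6147 0.2301 0.    ]
```

View pics/top0.png

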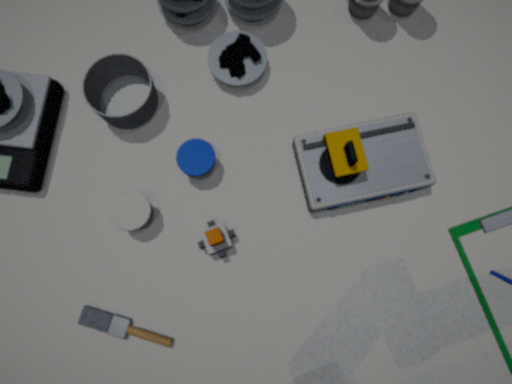

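View pics/scene0.png

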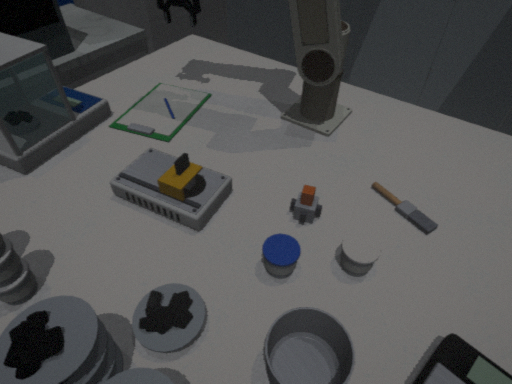

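```bash
python3 - <<'E'
from h import *
for n in('top','scene'):
    p=cam(n);P=cloud(p);z=P[...,2];hsv=cv2.cvtColor(p['pixels'],cv2.COLOR_RGB2HSV);H,S,V=hsv[...,0],hsv[...,1],hsv[...,2]
    x,y=P[...,0],P[...,1];ok=p['range_z']>0
    def rep(name,m):
        q=P[m&ok]
        if len(q)<8: print(n,name,len(q));return
        r=cv2.minAreaRect((q[:,:2]*1000).astype(np.float32));print(n,name,len(q),'mean',q.mean(0).round(4),'rect mm',np.round(r,1).tolist() if 0 else r)
    yel=(H>18)&(H<35)&(S>120)&(V>80)
    rep('guardtop',yel&(abs(z-.105)<.006))
    rep('tab',(abs(z-.148)<.006)&(abs(x-.58)<.06)&(abs(y+.07)<.06))
    org=(H>4)&(H<17)&(S>130)&(V>100)
    rep('gripTop',org&(abs(z-.092)<.005)); rep('hub',(abs(z-.05)<.005)&(abs(x-.44)<.05)&(abs(y-.2)<.05))
    rep('deck',(abs(z-.06)<.004)&(abs(x-.58)<.25)&(abs(y+.13)<.2))
E
```

```text
top guardtop 1121 mean [ 0.5911 -0.0781  0.1086] rect mm ((590.6259765625, -80.00582885742188), (93.1351547241211, 70.3382339477539), 8.076072692871094)
top tab 153 mean [ 0.5784 -0.0809  0.1479] rect mm ((579.0842895507812, -81.349853515625), (44.40166091918945, 12.847856521606445), 7.751212120056152)
top gripTop 43 mean [0.4409 0.1999 0.0925] rect mm ((439.61865234375, 200.55311584472656), (27.75868034362793, 27.8249568939209), 17.511394500732422)
top hub 379 mean [0.4378 0.2005 0.0507] rect mm ((440.9423522949219, 200.24371337890625), (66.90425872802734, 68.83828735351562), 41.821380615234375)
top deck 7093 mean [ 0.5754 -0.1339  0.06  ] rect mm ((584.0405883789062, -128.28884887695312), (169.6322021484375, 277.3092956542969), 7.757568359375)
scene guardtop 512 mean [ 0.5999 -0.076   0.1089] rect mm ((590.3885498046875, -83.25438690185547), (93.88701629638672, 69.91666412353516), 8.211231231689453)
scene tab 83 mean [ 0.5805 -0.0829  0.1474] rect mm ((579.5635986328125, -84.38626098632812), (42.964534759521484, 13.286234855651855), 8.594505310058594)
scene gripTop 82 mean [0.4399 0.1992 0.0923] rect mm ((439.2267150878906, 199.27914428710938), (29.44258689880371, 26.19581413269043), 16.770307540893555)
scene hub 204 mean [0.4481 0.2019 0.0504] rect mm ((440.26312255859375, 198.1090545654297), (53.90153884887695, 51.96768569946289), 16.54967498779297)
scene deck 3091 mean [ 0.5935 -0.1243  0.0601] rect mm ((585.4103393554688, -131.77505493164062), (167.65121459960938, 278.6937255859375), 7.968567371368408)
```

The top view shows the guard's yellow plate at (345,152) with its tab at (350,153), the rotor at (215,237), the white tub at (133,212) and the blue tub at (196,158). The mill yaw is about 8°, the rotor's about 17°. The networks' points agree with the depth rectangles, so I'm moving over the tab.

>>> arm_command(
  slide=[
    [6, -3, 0],
    [12, -6, 0],
    [18, -9, 0],
    [24, -12, 0],
    [30, -15, 0],
  ],
  spin=[2, 4, 6, 8, 8.2],
  jaw=8.5,
)

```text
clock: 1.42
eef_pos: [0.37, -0.2669, 0.2034]
tool_rot: [0.998, 0.069, 0.0, 0.0]
ft_force: [0.8, -1.0, -0.1]
grip_width: 0.085
grasp_force: 0.0
```

```bash
cat >> h.py <<'E'
def go(x,y,z,yaw=None):
    o=get_obs();M=R.from_quat(o['tool_rot']).as_matrix();cy=np.degrees(np.arctan2(M[1,0],M[0,0]))
    d=M.T@(np.array([x,y,z])-o['eef_pos'])*100
    print('t',round(o['clock'],2),'pos',np.round(o['eef_pos'],4),'yaw',round(cy,2),'w',round(o['grip_width'],4),'F',np.round(o['ft_force'],1),'gf',round(float(np.max(o['grasp_force'])),1),'-> slide',d.round(2),'spin',None if yaw is None else round(cy-yaw,2))
E
python3 -c "
from h import *
go(.5793,-.083,.20,7.9)"
```

```text
t 1.43 pos [ 0.37   -0.2669  0.2034] yaw 7.91 w 0.085 F [ 0.8 -1.  -0.1] gf 0.0 -> slide [ 23.26 -15.34   0.34] spin 0.01
```

>>> arm_command(
  slide=[
    [5.4, -3.5, 0],
    [10.8, -7, 0],
    [16.2, -10.6, 0],
    [21.5, -14.1, 0],
    [21.5, -14.1, 0],
  ],
  spin=[0, 0, 0, 0, 0],
)

```text
clock: 2.05
eef_pos: [0.5645, -0.0958, 0.2021]
tool_rot: [0.997, 0.072, -0.0, -0.0]
ft_force: [-0.1, 0.6, 0.0]
grip_width: 0.0851
grasp_force: 0.0
```

```bash
python3 -c "
from h import *
go(.5793,-.083,.118,7.9)"
```

```text
t 2.05 pos [ 0.5645 -0.0958  0.2021] yaw 8.25 w 0.0851 F [-0.1  0.6  0. ] gf 0.0 -> slide [ 1.65 -1.05  8.41] spin 0.35
```

>>> arm_command(
  slide=[
    [0, 0, 2],
    [0, 0, 5],
    [0, 0, 8.3],
    [0, 0, 8.3],
    [0, 0, 8.3],
  ],
  spin=[0, 0, 0, 0, 0],
)

```text
clock: 2.68
eef_pos: [0.5625, -0.0996, 0.1214]
tool_rot: [0.998, 0.069, 0.001, 0.0]
ft_force: [0.6, 0.0, -0.1]
grip_width: 0.0855
grasp_force: 0.0
```

```bash
python3 -c "
from h import *
go(.5793,-.083,.118,7.9)"
```

```text
t 2.67 pos [ 0.5625 -0.0996  0.1214] yaw 7.9 w 0.0855 F [ 0.6  0.  -0.1] gf 0.0 -> slide [ 1.89 -1.41  0.34] spin -0.0
```

>>> arm_command(
  slide=[
    [1.0, -0.7, 0],
    [1.9, -1.4, 0.3],
    [1.9, -1.4, 0.3],
    [1.9, -1.4, 0.3],
    [1.9, -1.4, 0.3],
  ],
  spin=[0, 0, 0, 0, 0],
)

```text
clock: 3.3
eef_pos: [0.5788, -0.0825, 0.1171]
tool_rot: [0.998, 0.069, -0.0, 0.0]
ft_force: [0.7, 0.1, 0.6]
grip_width: 0.0847
grasp_force: 0.0
```

>>> arm_command(
  slide=[
    [0, 0, 0],
    [0, 0, 0],
    [0, 0, 0],
    [0, 0, 0],
    [0, 0, 0],
  ],
  spin=[0, 0, 0, 0, 0],
  jaw=0.5,
)

```text
clock: 3.92
eef_pos: [0.579, -0.0826, 0.1174]
tool_rot: [0.998, 0.069, 0.0, 0.0]
ft_force: [-0.9, -0.3, 1.5]
grip_width: 0.0083
grasp_force: 58.7
```

```bash
python3 - <<'E'
from h import *
go(.5793,-.083,.118,7.9)
E
```

```text
t 3.92 pos [ 0.579  -0.0826  0.1174] yaw 7.94 w 0.0083 F [-0.9 -0.3  1.5] gf 58.7 -> slide [ 0.02  0.05 -0.06] spin 0.04
```

>>> arm_command(
  slide=[
    [0, 2, 0],
    [0, 4, 0],
    [0, 6, 0],
    [0, 8, 0],
    [0, 9.6, 0],
  ],
  spin=[0, 0, 0, 0, 0],
)

```text
clock: 4.55
eef_pos: [0.5924, -0.1794, 0.1173]
tool_rot: [0.998, 0.069, 0.0, 0.0]
ft_force: [-1.4, 2.3, 4.2]
grip_width: 0.0086
grasp_force: 59.4
```

>>> arm_command(
  slide=[
    [0, 0.2, 0],
    [0, 0.4, 0],
    [0, 0.6, 0],
    [0, 0.7, 0],
    [0, 0.7, 0],
  ],
  spin=[0, 0, 0, 0, 0],
)

```text
clock: 5.18
eef_pos: [0.593, -0.184, 0.1173]
tool_rot: [0.998, 0.07, -0.0, -0.0]
ft_force: [-2.3, 2.4, 4.4]
grip_width: 0.0088
grasp_force: 59.5
```

```bash
python3 - <<'E'
from h import *
go(.579,-.0826,.118,7.9)
p=cam('top','top1.png');P=cloud(p);hsv=cv2.cvtColor(p['pixels'],cv2.COLOR_RGB2HSV);H,S,V=cv2.split(hsv)
m=(H>18)&(H<35)&(S>120)&(V>80)&(abs(P[...,2]-.108)<.006);q=P[m];print(len(q),q.mean(0),cv2.minAreaRect((q[:,:2]*1000).astype(np.float32)))
for t,z in(('drive_top',.096),('drive_seat',.06)):
    for d in landmark_of(p,t)[:2]: print(t,d,world(p,d['centre'],z))
m=(abs(P[...,2]-.094)<.005)&(abs(P[...,0]-.577)<.04)&(abs(P[...,1]+.075)<.04);q=P[m];print(len(q),q.mean(0) if len(q) else '')
E
```

```text
t 5.17 pos [ 0.593  -0.184   0.1173] yaw 7.99 w 0.0088 F [-2.3  2.4  4.4] gf 59.5 -> slide [  0.02 -10.23  -0.07] spin 0.09
534 [ 0.60600256 -0.16792541  0.1088399 ] ((605.161376953125, -180.19432067871094), (91.53675842285156, 69.86390686035156), 7.501979827880859)
drive_top {'centre': [340.9, 159.2], 'confidence': 0.76} [ 0.57767204 -0.07019827  0.096     ]
drive_seat {'centre': [337.8, 166.4], 'confidence': 0.56} [ 0.57217751 -0.06995042  0.06      ]
176 [ 0.57725676 -0.07349936  0.0948629 ]
```

>>> arm_command(
  slide=[
    [0, 0.15, 0],
    [0, 0.3, 0],
    [0, 0.45, 0],
    [0, 0.6, 0],
    [0, 0.6, 0],
  ],
  spin=[0, 0, 0, 0, 0],
)

```text
clock: 5.95
eef_pos: [0.5931, -0.1848, 0.1173]
tool_rot: [0.997, 0.071, -0.001, -0.005]
ft_force: [-4.4, 12.8, 8.7]
grip_width: 0.0093
grasp_force: 60.1
```

>>> arm_command(
  slide=[
    [0, -0.3, 0],
    [0, -0.4, 0],
    [0, -0.4, 0],
    [0, -0.4, -1],
    [0, -0.4, -4],
  ],
  spin=[0, 0, 0, 0, 0],
  jaw=8.5,
)

```text
clock: 6.58
eef_pos: [0.5922, -0.1865, 0.156]
tool_rot: [0.998, 0.069, -0.002, -0.001]
ft_force: [0.2, -0.8, 0.2]
grip_width: 0.0849
grasp_force: 0.0
```

```bash
python3 - <<'E'
from h import *
go(.44,.1993,.18,17)
p=cam('top','top2.png');P=cloud(p);hsv=cv2.cvtColor(p['pixels'],cv2.COLOR_RGB2HSV);H,S,V=cv2.split(hsv)
m=(H>18)&(H<35)&(S>120)&(V>80)&(abs(P[...,2]-.108)<.006);q=P[m];print(len(q),q.mean(0),cv2.minAreaRect((q[:,:2]*1000).astype(np.float32)))
E
```

```text
t 6.58 pos [ 0.5922 -0.1865  0.156 ] yaw 7.92 w 0.0849 F [ 0.2 -0.8  0.2] gf 0.0 -> slide [ -9.77 -40.31  -2.3 ] spin -9.08
644 [ 0.59646167 -0.17572721  0.10877607] ((604.779541015625, -181.2599334716797), (92.07398986816406, 69.15569305419922), 8.092574119567871)
```

>>> arm_command(
  slide=[
    [0, 0, -4],
    [-1.2, -5, -4],
    [-2.4, -10, -4],
    [-3.6, -15, -4],
    [-4.8, -20, -4],
  ],
  spin=[0, 0, 0, 0, 0],
)

```text
clock: 7.25
eef_pos: [0.5182, 0.006, 0.198]
tool_rot: [0.998, 0.069, 0.001, 0.0]
ft_force: [0.6, 0.2, 0.7]
grip_width: 0.0852
grasp_force: 0.0
```

>>> arm_command(
  slide=[
    [-1.2, -5, 0],
    [-2.4, -10, 0],
    [-3.6, -15, 0],
    [-4.9, -20, 0],
    [-4.9, -20.3, 0],
  ],
  spin=[-3, -6, -9, -9, -9],
)

```text
clock: 7.88
eef_pos: [0.4524, 0.1697, 0.1977]
tool_rot: [0.985, 0.17, -0.002, -0.013]
ft_force: [1.4, -0.4, -0.8]
grip_width: 0.0848
grasp_force: 0.0
```

```bash
python3 - <<'E'
from h import *
go(.44,.1993,.18,17)
p=cam('wrist','wrist1.png')
for d in landmark_of(p,'rotor_grip')[:2]: print(d,world(p,d['centre'],.074))
P=cloud(p);z=P[...,2];print(np.percentile(z[p['range_z']>0],[1,50,99]))
H,S,V=cv2.split(cv2.cvtColor(p['pixels'],cv2.COLOR_RGB2HSV))
m=(H>3)&(H<18)&(S>130)&(V>90)&(abs(z-.092)<.005);q=P[m]
print(len(q),cv2.minAreaRect((q[:,:2]*1000).astype(np.float32)) if len(q)>5 else '')
E
```

```text
t 7.88 pos [0.4524 0.1697 0.1977] yaw 19.58 w 0.0848 F [ 1.4 -0.4 -0.8] gf 0.0 -> slide [-0.17 -3.16  1.85] spin 2.58
{'centre': [221.2, 183.7], 'confidence': 0.56} [0.43899927 0.20143187 0.074     ]
[-0.00087241  0.00136609  0.31960272]
1053 ((439.7455139160156, 200.9114990234375), (29.665456771850586, 29.071598052978516), 15.262897491455078)
```

>>> arm_command(
  slide=[
    [-0.2, -1, 0],
    [-0.2, -1.5, 0],
    [-0.2, -1.5, 0],
    [-0.2, -1.5, 0],
    [-0.2, -1.5, 0],
  ],
  spin=[0, 0, 0, 0, 0],
)

```text
clock: 8.6
eef_pos: [0.4482, 0.1751, 0.1975]
tool_rot: [0.985, 0.175, -0.003, -0.016]
ft_force: [0.4, 0.0, -0.3]
grip_width: 0.0848
grasp_force: 0.0
```

```bash
cat > m.py <<'E'
from h import *
p=cam('wrist','wrist2.png')
P=cloud(p);z=P[...,2]
H,S,V=cv2.split(cv2.cvtColor(p['pixels'],cv2.COLOR_RGB2HSV))
m=(H>3)&(H<18)&(S>130)&(V>90)&(abs(z-.092)<.005);q=P[m]
print(len(q),q.mean(0).round(4),cv2.minAreaRect((q[:,:2]*1000).astype(np.float32)) if len(q)>5 else '')
go(.44,.1997,.055,16.5)
E
python3 m.py
```

```text
1058 [0.4402 0.2009 0.0927] ((439.7839050292969, 200.88816833496094), (29.602540969848633, 29.187570571899414), 15.263672828674316)
t 8.65 pos [0.4482 0.1752 0.1975] yaw 20.11 w 0.0852 F [ 0.8 -0.1  0.4] gf 0.0 -> slide [ 0.09 -2.12 14.33] spin 3.61
```

The J6 limit (+3.14) is blocking this orientation, so I'll turn back by a quarter turn, which works for the square grip.

>>> arm_command(
  slide=[
    [0, 0, 0],
    [0, 0, 0],
    [0, 0, 0],
    [0, 0, 0],
    [0, 0, 0],
  ],
  spin=[-10, -20, -30, -40, -50],
)

```text
clock: 9.28
eef_pos: [0.4481, 0.1752, 0.1975]
tool_rot: [0.817, 0.577, 0.004, -0.016]
ft_force: [0.6, 0.3, 0.2]
grip_width: 0.0852
grasp_force: 0.0
```

>>> arm_command(
  slide=[
    [0, 0, 0],
    [0, 0, 0],
    [0, 0, 0],
    [0, 0, 0],
    [0, 0, 0],
  ],
  spin=[-10, -20, -30, -38, -38],
)

```text
clock: 9.9
eef_pos: [0.4481, 0.1753, 0.1975]
tool_rot: [0.588, 0.809, 0.009, -0.014]
ft_force: [-0.3, -0.2, 1.5]
grip_width: 0.085
grasp_force: 0.0
```

```bash
sed -i 's/16.5)/106)/' m.py; python3 m.py; python3 -c "
from h import *
o=get_obs();print(np.round(o['joint_pos'],3),R.from_quat(o['tool_rot']).as_matrix().round(4))"
```

```text
1139 [0.4396 0.2013 0.0927] ((439.81103515625, 201.02003479003906), (29.273683547973633, 29.247947692871094), 15.601036071777344)
t 9.95 pos [0.4481 0.1752 0.1975] yaw 107.99 w 0.0848 F [-0.4 -0.4  0.8] gf 0.0 -> slide [2.110e+00 1.000e-02 1.433e+01] spin 1.99
[ 0.35   0.206 -0.054  1.311  0.033  1.607] [[-0.3086  0.9511 -0.0118]
 [ 0.9506  0.3088  0.0305]
 [ 0.0327 -0.0018 -0.9995]]
```

The wrist shot gives the grip at (0.440, 0.201), yaw about 15.5°. The small tool tilt lies along the tool's x, so the pads still close square on the grip. Moving over it and down.

>>> arm_command(
  slide=[
    [1, 0, 0],
    [2.1, 0, 3],
    [2.1, 0, 7],
    [2.1, 0, 11],
    [2.1, 0, 14],
  ],
  spin=[1, 2, 2, 2, 2],
)

```text
clock: 10.58
eef_pos: [0.4392, 0.1993, 0.0567]
tool_rot: [0.602, 0.799, 0.008, -0.014]
ft_force: [0.5, 0.0, -1.1]
grip_width: 0.0851
grasp_force: 0.0
```

>>> arm_command(
  slide=[
    [0, 0, 0],
    [0, 0, 0],
    [0, 0, 0],
    [0, 0, 0],
    [0, 0, 0],
  ],
  spin=[0, 0, 0, 0, 0],
)

```text
clock: 11.2
eef_pos: [0.4404, 0.1996, 0.059]
tool_rot: [0.601, 0.799, 0.009, -0.014]
ft_force: [1.0, 0.4, -0.6]
grip_width: 0.0848
grasp_force: 0.0
```

```bash
python3 - <<'E'
from h import *
go(.44,.2,.058,106)
E
```

```text
t 11.2 pos [0.4404 0.1996 0.059 ] yaw 106.11 w 0.0848 F [ 1.   0.4 -0.6] gf 0.0 -> slide [ 0.05 -0.03  0.1 ] spin 0.11
```

>>> arm_command(
  slide=[
    [0, 0, 0],
    [0, 0, 0],
    [0, 0, 0],
    [0, 0, 0],
    [0, 0, 0],
  ],
  spin=[0, 0, 0, 0, 0],
  jaw=1.5,
)

```text
clock: 11.82
eef_pos: [0.4398, 0.1994, 0.0586]
tool_rot: [0.601, 0.799, 0.009, -0.014]
ft_force: [-1.8, -1.0, 5.0]
grip_width: 0.0278
grasp_force: 59.2
```

```bash
python3 - <<'E'
from h import *
go(.44,.2,.19,106)
p=cam('top');P=cloud(p);z=P[...,2]
q=P[(abs(z-.05)<.006)&(abs(P[...,0]-.44)<.05)&(abs(P[...,1]-.2)<.05)];print(len(q),cv2.minAreaRect((q[:,:2]*1000).astype(np.float32)))
E
```

```text
t 11.82 pos [0.4398 0.1994 0.0586] yaw 106.12 w 0.0278 F [-1.8 -1.   5. ] gf 59.2 -> slide [ 4.800e-01 -1.000e-02 -1.314e+01] spin 0.12
0 ((0.0, 0.0), (0.0, 0.0), 0.0)
```

>>> arm_command(
  slide=[
    [0, 0, -2],
    [0.2, 0, -5],
    [0.3, 0, -8],
    [0.4, 0, -11],
    [0.5, 0, -13],
  ],
  spin=[0, 0, 0, 0, 0],
)

```text
clock: 12.5
eef_pos: [0.4401, 0.2002, 0.1887]
tool_rot: [0.601, 0.799, 0.008, -0.014]
ft_force: [0.1, 1.2, -3.8]
grip_width: 0.0274
grasp_force: 60.2
```

```bash
python3 - <<'E'
from h import *
go(.5768,-.0754,.19,97.9)
E
```

```text
t 12.5 pos [0.4401 0.2002 0.1887] yaw 106.11 w 0.0274 F [ 0.1  1.2 -3.8] gf 60.2 -> slide [-30.25   5.48  -1.13] spin 8.21
```

>>> arm_command(
  slide=[
    [-5, 0.9, -0.2],
    [-10, 1.8, -0.4],
    [-15, 2.7, -0.6],
    [-20, 3.6, -0.8],
    [-23, 4.2, -0.9],
  ],
  spin=[2, 4, 6, 8, 8.2],
)

```text
clock: 13.12
eef_pos: [0.5446, -0.0115, 0.1881]
tool_rot: [0.657, 0.753, 0.007, -0.015]
ft_force: [0.4, 0.4, -3.2]
grip_width: 0.0275
grasp_force: 60.2
```

>>> arm_command(
  slide=[
    [0, 0, 0],
    [0, 0, 0],
    [0, 0, 0],
    [0, 0, 0],
    [0, 0, 0],
  ],
  spin=[0, 0, 0, 0, 0],
)

```text
clock: 13.75
eef_pos: [0.5442, -0.0086, 0.1899]
tool_rot: [0.656, 0.755, 0.008, -0.014]
ft_force: [-0.6, -0.7, -4.5]
grip_width: 0.028
grasp_force: 60.2
```

```bash
python3 - <<'E'
from h import *
go(.5768,-.0754,.19,97.9)
cam('wrist','wrist3.png')
p=cam('top')
P=cloud(p);z=P[...,2]
m=(abs(z-.0955)<.005)&(abs(P[...,0]-.577)<.03)&(abs(P[...,1]+.075)<.03);q=P[m];print(len(q),q.mean(0),cv2.minAreaRect((q[:,:2]*1000).astype(np.float32)))
p=cam('scene','scene3.png')
P=cloud(p);z=P[...,2]
m=(abs(z-.0955)<.005)&(abs(P[...,0]-.577)<.03)&(abs(P[...,1]+.075)<.03);q=P[m];print(len(q),q.mean(0),cv2.minAreaRect((q[:,:2]*1000).astype(np.float32)))
E
```

```text
t 13.75 pos [ 0.5442 -0.0086  0.1899] yaw 97.97 w 0.028 F [-0.6 -0.7 -4.5] gf 60.2 -> slide [-7.07  2.3  -0.25] spin 0.07
16 [ 0.56970757 -0.0855802   0.09304448] ((569.6505126953125, -86.25025939941406), (7.113064289093018, 15.686695098876953), 53.16936111450195)
83 [ 0.58028018 -0.07413935  0.09516128] ((577.8638305664062, -75.54732513427734), (27.363412857055664, 25.09574317932129), 1.4664227962493896)
```

View pics/wrist3.png

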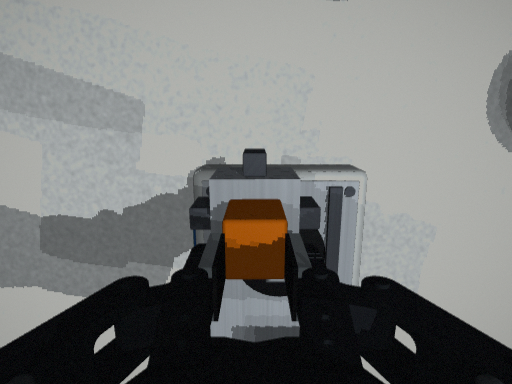

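```bash
python3 - <<'E'
from h import *
go(.5768,-.0754,.19,97.9)
c=np.array([.544,-.009])
for n in('wrist','scene','top'):
    p=cam(n);P=cloud(p);z=P[...,2]
    near=(np.hypot(P[...,0]-c[0],P[...,1]-c[1])<.048)
    m=near&(abs(z-.181)<.003);q=P[m]
    # keep within 30mm square in rotated frame (hub only, drop beaters)
    if len(q)<6: print(n,len(q));continue
    a=np.radians(7.9);Rt=np.array([[np.cos(a),np.sin(a)],[-np.sin(a),np.cos(a)]]);l=(q[:,:2]-c)@Rt.T*1000
    print(n,len(q),'z',q[:,2].mean().round(4),'x pct',np.percentile(l[:,0],[1,3,97,99]).round(1),'y pct',np.percentile(l[:,1],[1,3,97,99]).round(1))
    h=q[:,2]; A=np.c_[q[:,:2]-c,np.ones(len(q))];print('  plane slope',np.linalg.lstsq(A,h,rcond=None)[0].round(4))
E
```

```text
t 13.9 pos [ 0.5443 -0.0089  0.1899] yaw 97.94 w 0.0275 F [ 1.3  0.7 -3.6] gf 60.2 -> slide [-7.03  2.3  -0.25] spin 0.04
wrist 2882 z 0.182 x pct [-25.  -24.4  25.7  26.4] y pct [-3.7 -2.2 27.5 27.7]
  plane slope [-0.0066 -0.0116  0.1822]
scene 188 z 0.1815 x pct [-26.1 -24.2  26.6  27.5] y pct [-26.8 -25.2  24.9  25.2]
  plane slope [-0.0134 -0.0082  0.1817]
top 252 z 0.1818 x pct [-24.5 -24.2  26.1  27. ] y pct [-6.6 -4.6 28.2 28.4]
  plane slope [-0.0042  0.0037  0.1817]
```

View pics/scene3.png

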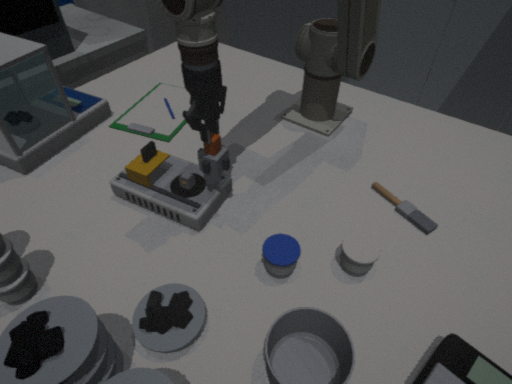

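Scene view: guard open, drive clear at (187,181), rotor held upright at (213,160). Both cameras' rotor-to-drive differences agree on TCP target (0.577, -0.0755).

>>> arm_command(
  slide=[
    [-2.5, 0.8, -0.1],
    [-5, 1.6, -0.1],
    [-7, 2.3, -0.1],
    [-7, 2.3, 0],
    [-7, 2.3, 0],
  ],
  spin=[0, 0, 0, 0, 0],
)

```text
clock: 14.68
eef_pos: [0.5764, -0.075, 0.187]
tool_rot: [0.657, 0.754, 0.008, -0.015]
ft_force: [-0.2, -0.6, -3.9]
grip_width: 0.0275
grasp_force: 60.3
```

>>> arm_command(
  slide=[
    [0, 0, 0],
    [-0.03, 0, 1],
    [-0.06, 0, 2],
    [-0.09, 0, 2.8],
    [-0.09, 0, 2.8],
  ],
  spin=[0, 0, 0, 0, 0],
)

```text
clock: 15.3
eef_pos: [0.5757, -0.0751, 0.158]
tool_rot: [0.656, 0.754, 0.007, -0.016]
ft_force: [-0.0, 0.0, -4.0]
grip_width: 0.0275
grasp_force: 60.3
```

```bash
python3 - <<'E'
from h import *
go(.5769,-.0754,.15,97.9)
E
```

```text
t 15.3 pos [ 0.5757 -0.0751  0.158 ] yaw 97.91 w 0.0275 F [-0.  0. -4.] gf 60.3 -> slide [-0.07  0.13  0.8 ] spin 0.01
```

>>> arm_command(
  slide=[
    [-0.05, 0.1, 0],
    [-0.05, 0.1, 0.3],
    [-0.06, 0.1, 0.6],
    [-0.07, 0.1, 0.9],
    [-0.07, 0.1, 1.1],
  ],
  spin=[0, 0, 0, 0, 0],
)

```text
clock: 15.92
eef_pos: [0.5774, -0.0756, 0.1481]
tool_rot: [0.657, 0.754, 0.007, -0.015]
ft_force: [0.3, 0.2, -3.1]
grip_width: 0.0275
grasp_force: 60.3
```

>>> arm_command(
  slide=[
    [0, 0, 0.1],
    [0, 0, 0.2],
    [0, 0, 0.3],
    [0, 0, 0.4],
    [0, 0, 0.4],
  ],
  spin=[0, 0, 0, 0, 0],
)

```text
clock: 16.55
eef_pos: [0.5774, -0.0755, 0.1442]
tool_rot: [0.657, 0.754, 0.008, -0.014]
ft_force: [0.4, -0.7, -4.1]
grip_width: 0.0278
grasp_force: 60.3
```

>>> arm_command(
  slide=[
    [0, 0, 0.2],
    [0, 0, 0.4],
    [0, 0, 0.6],
    [0, 0, 0.8],
    [0, 0, 1.0],
  ],
  spin=[0, 0, 0, 0, 0],
)

```text
clock: 17.18
eef_pos: [0.5793, -0.0757, 0.1393]
tool_rot: [0.657, 0.754, 0.009, -0.011]
ft_force: [-3.9, -0.8, 19.2]
grip_width: 0.0271
grasp_force: 62.9
```

>>> arm_command(
  slide=[
    [0, 0, 0.1],
    [0, 0, 0.2],
    [0, 0, 0.3],
    [0, 0, 0.3],
    [0, 0, 0.3],
  ],
  spin=[0, 0, 0, 0, 0],
)

```text
clock: 17.8
eef_pos: [0.5778, -0.0751, 0.1318]
tool_rot: [0.656, 0.754, 0.008, -0.014]
ft_force: [-0.6, -0.7, 3.9]
grip_width: 0.0274
grasp_force: 61.1
```

```bash
python3 - <<'E'
from h import *
go(.577,-.0755,.1186,97.9)
o=get_obs();print(np.round(o['ft_torque'],2),R.from_quat(o['tool_rot']).as_matrix()[:,2])
p=cam('scene');P=cloud(p);z=P[...,2];c=np.array([.577,-.0755])
for a,b in((.12,.145),):
    m=(np.hypot(P[...,0]-c[0],P[...,1]-c[1])<.045)&(z>a)&(z<b);q=P[m];h=np.histogram(q[:,2],bins=np.arange(a,b+.001,.002));print(h[0],h[1].round(3))
cv2.imwrite('pics/crop4.png',cv2.resize(p['pixels'][120:230,110:250,::-1],None,fx=5,fy=5))
E
```

```text
t 17.8 pos [ 0.5778 -0.0751  0.1318] yaw 97.92 w 0.0274 F [-0.6 -0.7  3.9] gf 61.1 -> slide [-0.07 -0.08  1.31] spin 0.02
[-0.29  0.06  0.  ] [-0.01061158  0.03023811 -0.99948639]
[24 84 67 14 12  6  7 18  9  8 10 13] [0.12  0.122 0.124 0.126 0.128 0.13  0.132 0.134 0.136 0.138 0.14  0.142
 0.144]
```

View pics/crop4.png

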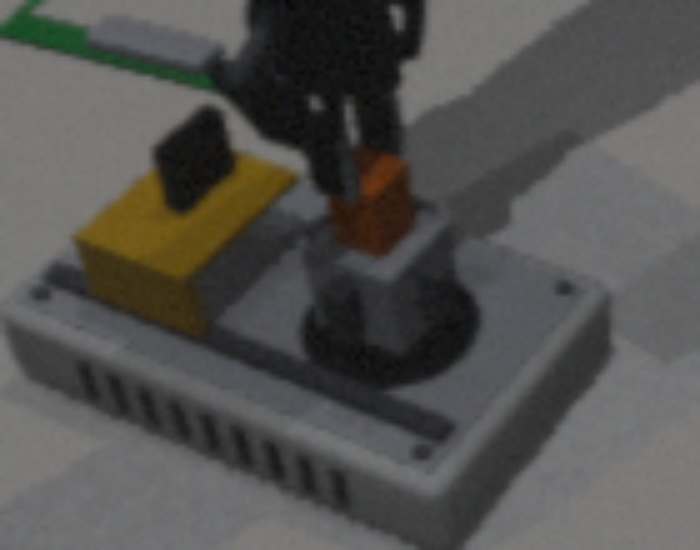

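The crop shows the rotor on the drive, upright, about 13 mm above the deck and past the first edge of the balls. I'll keep pushing.

>>> arm_command(
  slide=[
    [0, 0, 0.3],
    [0, 0, 0.6],
    [0, 0, 0.9],
    [0, 0, 1.1],
    [0, 0, 1.3],
  ],
  spin=[0, 0, 0, 0, 0],
)

```text
clock: 18.48
eef_pos: [0.577, -0.0756, 0.119]
tool_rot: [0.657, 0.754, 0.007, -0.014]
ft_force: [-3.8, -4.4, 9.8]
grip_width: 0.0277
grasp_force: 62.0
```

>>> arm_command(
  slide=[
    [0, 0, 0.1],
    [0, 0, 0.2],
    [0, 0, 0.3],
    [0, 0, 0.4],
    [0, 0, 0.4],
  ],
  spin=[0, 0, 0, 0, 0],
)

```text
clock: 19.1
eef_pos: [0.5773, -0.0765, 0.1187]
tool_rot: [0.657, 0.754, 0.007, -0.012]
ft_force: [-7.7, -5.5, 18.7]
grip_width: 0.0274
grasp_force: 63.1
```

>>> arm_command(
  slide=[
    [0, 0, -0.2],
    [0, 0, -0.3],
    [0, 0, -0.3],
    [0, 0, -0.3],
    [0, 0, -0.3],
  ],
  spin=[0, 0, 0, 0, 0],
)

```text
clock: 19.73
eef_pos: [0.577, -0.0757, 0.119]
tool_rot: [0.657, 0.754, 0.007, -0.013]
ft_force: [-4.0, -3.5, 8.0]
grip_width: 0.0278
grasp_force: 61.8
```

>>> arm_command(
  slide=[
    [0, 0, 0],
    [0, 0, 0],
    [0, 0, 0],
    [0, 0, 0],
    [0, 0, 0],
  ],
  spin=[0, 0, 0, 0, 0],
  jaw=7.5,
)

```text
clock: 20.35
eef_pos: [0.5771, -0.0744, 0.1172]
tool_rot: [0.656, 0.754, 0.008, -0.015]
ft_force: [-0.5, 0.2, 0.2]
grip_width: 0.0748
grasp_force: 0.0
```

>>> arm_command(
  slide=[
    [0, 0, -2],
    [0, 0, -5],
    [0, 0, -8],
    [0, 0, -10],
    [0, 0, -10],
  ],
  spin=[0, 0, 0, 0, 0],
)

```text
clock: 20.98
eef_pos: [0.5796, -0.0778, 0.2191]
tool_rot: [0.656, 0.754, 0.009, -0.013]
ft_force: [0.9, 0.3, -0.5]
grip_width: 0.0751
grasp_force: 0.0
```

>>> arm_command(
  slide=[
    [4, 0, 0],
    [8, 0, 0],
    [12, 0, 0],
    [12, 0, 0],
    [12, 0, 0],
  ],
  spin=[0, 0, 0, 0, 0],
)

```text
clock: 21.6
eef_pos: [0.5614, 0.041, 0.22]
tool_rot: [0.656, 0.754, 0.007, -0.015]
ft_force: [-0.2, -0.1, 0.3]
grip_width: 0.0753
grasp_force: 0.0
```

```bash
python3 - <<'E'
from h import *
go(.577,-.0755,.2,97.9)
for n in('top','scene'):
    p=cam(n,n+'5.png');P=cloud(p);z=P[...,2];c=np.array([.577,-.0755])
    near=np.hypot(P[...,0]-c[0],P[...,1]-c[1])<.045
    H,S,V=cv2.split(cv2.cvtColor(p['pixels'],cv2.COLOR_RGB2HSV))
    org=(H>3)&(H<18)&(S>130)&(V>80)
    for nm,m in(('hub',near&(abs(z-.11)<.006)&~org),('grip',near&org&(abs(z-.152)<.006)),('guard',(H>18)&(H<35)&(S>120)&(V>80)&(abs(z-.108)<.006))):
        q=P[m]; print(n,nm,len(q),q.mean(0).round(4) if len(q) else '',np.median(q[:,2]) if len(q) else '',cv2.minAreaRect((q[:,:2]*1000).astype(np.float32)) if len(q)>5 else '')
    for t in('tub_a',):
        for d in landmark_of(p,t)[:2]: print(t,world(p,d['centre'],0).round(3))
    if n=='scene': cv2.imwrite('pics/crop5.png',cv2.resize(p['pixels'][120:230,110:250,::-1],None,fx=5,fy=5))
E
```

```text
t 21.6 pos [0.5614 0.041  0.22  ] yaw 97.94 w 0.0753 F [-0.2 -0.1  0.3] gf 0.0 -> slide [-11.81  -0.04   1.63] spin 0.04
top hub 0   
top grip 0   
top guard 0   
tub_a [0.508 0.379 0.   ]
tub_a [0.621 0.231 0.   ]
scene hub 220 [ 0.5844 -0.0685  0.1102] 0.11063909617812089 ((580.6565551757812, -73.5930404663086), (62.91033172607422, 70.3116226196289), 48.51668167114258)
scene grip 86 [ 0.5779 -0.075   0.1527] 0.15260179305545513 ((577.42578125, -75.50946807861328), (29.046663284301758, 25.972341537475586), 10.59046745300293)
scene guard 474 [ 0.6137 -0.177   0.1089] 0.10890878675702845 ((605.1150512695312, -183.89646911621094), (92.49432373046875, 69.10861206054688), 8.239846229553223)
tub_a [0.613 0.23  0.   ]
tub_a [0.503 0.367 0.   ]
```

View pics/crop5.png

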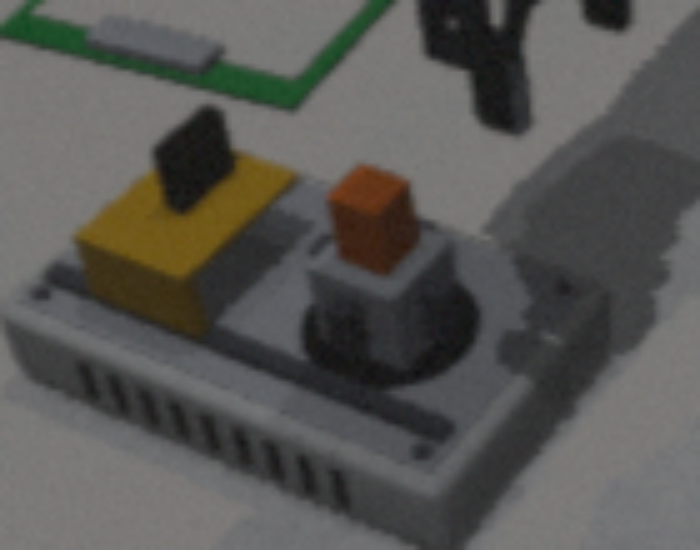

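The final crop shows the rotor upright on the drive and the guard open, with the gripper clear. The measured heights (grip top 152.6 mm, hub top 110.6 mm) carry the same +0.5 mm offset as on the table, so the rotor is fully home.

```bash
python3 -c "
from workcell import *
print(job_done())"
```

```text
the job is handed in; nothing more can be done
None
```

I handed the job in at about 22 s of the 64 s allowed: the guard is open at its stop, the rotor is fully down on the drive and released, and neither tub was disturbed. The hand-in call returned no verdict; the seating is judged from the measured heights and the final pictures.

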